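# Lay out the slide-mounting place round the lens-tissue pack

## Task

Set out the slide-mounting place round the flat lens-tissue pack, with a 3 cm gap between the pack and each thing beside it: the white slide carton in front of the pack (along its long side nearer the robot, parallel to it and centred), the small oil bottle off the middle of the pack's left end, and the staining jar behind the middle of its far long side, both upright. Put the small square cover-slip box flat on the middle of the carton's top. Leave the large stain bottle, the beaker, the tally counter and the timer where they are.

Things in the scene. Friction and masses are not known exactly. Their poses are not given: they have to be found in the camera images.
- tissue_pack: Flat white lens-tissue pack with a purple-edged top, a low closed box 67 (x) x 105 (y) x 13 mm high, fixed to the bench, in the middle of the work. Origin: centre of its underside. Its y axis runs along the 105 mm length and points to the robot's left; its x axis points away from the robot (near long side at x = -33 mm, left end at y = +52 mm). It lies a little turned, differently each time.
- slide_carton: White slide carton with a blue-edged top, a plain closed box 31 (x) x 82 (y) x 54 mm high, 0.24 kg, standing on the bench on its 31 x 82 mm base as it must stand at the end. Origin: centre of its underside (the sides lie at x = -15 and +16 mm); long side along its y axis. Either way round is right.
- cover_box: Small flat white square cover-slip box, closed, 35 (x) x 34 (y) x 14 mm high, 0.03 kg, the smallest of the things, lying flat. Origin: centre of its underside.
- oil_bottle: Small round amber bottle with a black cap, 31 mm diameter, body 57 mm high, 73 mm with its cap (cap 22 mm diameter), 0.045 kg, standing. Origin: centre of its underside. Grip the body.
- staining_jar: Squarish clear glass staining jar with a round black lid, body 58 (x) x 52 (y) x 70 mm high, lid 55 mm diameter up to 86 mm high (fixed on), 0.19 kg, standing. Origin: centre of its underside. Grip the body.
- stain_bottle: Bystander: large round amber bottle with a white cap, 48 mm diameter, 113 mm high, at the back by the tall solid incubator, which stands between here and the place where the arm starts (draw the arm back before swinging round). Origin: centre of its underside. Leave it alone.
- beaker: Bystander: small clear beaker, 51 mm diameter, 60 mm high, at the back by the incubator. Origin: centre of its underside. Leave it alone.
- tally_counter: Bystander: small round grey hand tally counter, 52 x 50 x 26 mm high, at the right. Origin: under its middle. Leave it alone.
- bench_timer: Bystander: white wedge-shaped timer with a display, 66 x 44 x 59 mm high, at the left. Origin: centre of its underside. Leave it alone.
Mind the look-alikes: they are no part of the job. What is shaped like the cover_box but red is not meant.

How it is judged:
At the end, for the whole second after the job is handed in: Carton in front of the pack, jar behind it, bottle off its left end: 30 mm gaps, centred on that side, all within 15 mm; carton parallel (0.14 rad); jar and bottle upright on the bench. Cover-slip box flat on the carton, centred (10 mm across, 12 along). All at rest (x of slide_carton in the frame of tissue_pack between -0.094 and -0.064 m and y of slide_carton in the frame of tissue_pack between -0.015 and 0.015 m and angle between the y axis of slide_carton and the y axis of tissue_pack, either way round below 0.14 rad and height (world z) of each of slide_carton, oil_bottle, staining_jar below 0.008 m and x of cover_box in the frame of slide_carton between -0.01 and 0.01 m and y of cover_box in the frame of slide_carton between -0.012 and 0.012 m and z of cover_box in the frame of slide_carton between 0.048 and 0.06 m and x of oil_bottle in the frame of tissue_pack between -0.015 and 0.015 m and y of oil_bottle in the frame of tissue_pack between 0.083 and 0.113 m and x of staining_jar in the frame of tissue_pack between 0.075 and 0.107 m and y of staining_jar in the frame of tissue_pack between -0.015 and 0.015 m and angle between each of slide_carton, cover_box, oil_bottle, staining_jar's own z axis and vertical below 0.1 rad and linear speed of each of slide_carton, cover_box, oil_bottle, staining_jar below 0.02 m/s); the robot touches nothing.
It fails at once if a bystander (stain bottle, beaker or timer) is pushed more than 15 mm or tipped over (distance of any of stain_bottle, beaker, tally_counter, bench_timer from where it was at the start of the episode above 0.015 m or angle between any of stain_bottle, beaker, tally_counter, bench_timer's own z axis and vertical above 0.3 rad).
It also fails if it takes over 96 s, if anything falls off the work surface, if the arm or the gripper's body presses on something with over 40 N, if the wrist force passes 120 N, or if a joint passes its speed limit or range.

## Robot

A 6-joint arm with a two-finger parallel gripper is mounted at the origin on a cart in front of the work surface, level with it; the furniture and walls round the work are solid. World frame = base frame: x ahead of the robot, y to its left, z up, the work surface at z = 0. Lengths are in m, angles in rad, forces in N, time in s.
With the tool pointing down it reaches from about 0.35 to 0.975 m from the base axis. Payload 17.4 kg.
Tool frame: the origin (TCP) lies on the mounting face of the last link; the fingertips stand 173 mm ahead of it and the grasp point (between the pads) lies 155 mm ahead of it (robot.grasp_offset is the distance from the TCP to the grasp point, in m); z points along the fingers, x is the direction in which the jaws open and shut, and the axes are right-handed (so a half turn about z gives the same grasp; the last joint's range is limited). The gripper opens to 85 mm and grips with 20 to 120 N. Pads are 22 mm wide; open, the fingers measure 114 mm over their backs; the gripper's body (76 mm by 85 mm) begins 54 mm behind the grasp point. The pads swing forward as they close: fully open they stand 13 mm farther back than shut.
Start: joints at [-1.151, 0.116, 1.442, -0, 1.584, -0.038], TCP at [0.298, -0.606, 0.405] pointing down, gripper open.
Joint ranges: [-2.83, 2.83], [-0.83, 2.19], [0.07, 2.5], [-1.14, 4.28], [0.01, 3], [-2.97, 2.97]. Speed limits (rad/s): [1.89, 1.89, 2.22, 3.14, 3.14, 3.14].

## Interface

Orientations are given as a unit quaternion [w, x, y, z].
In Python, from rig import robot gives the robot as it stands.
- The arm moves only by the tool move_arm, never from a script. Its argument "rows" is a list of rows, each an object with "gripper": the opening, from 0 (shut) to 1 (fully open); "dp": the shift along the tool's x, y, z in cm, a list of three; "roll": the turn about the tool's z in rad. In form: [{"gripper": gripper, "dp": [dx, dy, dz], "roll": roll}, ...]. A call has 1 to 12 rows; each row shifts and turns the commanded pose from where the row before left it, along the tool's axes as they then stand; what a row does not reach is not made up. A row lasts 1/10 s, in which the tool goes at most 50 mm and 8.59 degrees, less where a joint would pass 70% of its speed; a pose out of reach is approached as far as the arm can. A call is refused whole if a number of a shift passes 5 or a number of a turn 0.15, either way. A call with a gripper value outside its range is refused whole. The fingers move at their own pace and stop on an object; the grip force is fixed at half the most. Time passes only in rows, so rows that do not move let the fingers close. It gives the time, the measured TCP pose, the force and the opening at its end, in the units of the state.
- robot.get_obs(): the state, without advancing time (a new reading comes with each control period).
- robot.read_camera(name): name is "scene" or "top" or "wrist"; returns the picture (480x640x3 uint8, blue, green, red); there is no depth.
- robot.camera_info(name): a dict with "camera_matrix" (3x3 intrinsics, pixels), "distortion" ([k1, k2, p1, p2, k3] as OpenCV has them; the pictures are not rectified), "rvec" (rotation vector, rad) and "tvec" (3), from world to camera coordinates, as OpenCV has them. Camera axes: x right, y down, z forward; pixel columns grow to the right and rows downward; lengths in m; the calibration is good to about 2 mm. A picture is of the moment at which its call begins: read the wrist's pose just before it. camera_info takes no time and is no camera call; for the wrist camera it gives the pose at the moment of the call.
- robot.sign_off(): hands the job in, once; it reports no verdict.
The state is a dict: "time_s": time; "qpos": joint angles; "dq": joint speeds; "joint_efforts": joint torques, N m; "tcp_pos": TCP position; "ee_rot": TCP orientation; "contact_force": force on the tool from outside, world axes, zero at the start; "wrist_torque": the same for the moment, N m; "opening": opening from 0.0 (shut) to 1.0 (fully open).
Only numpy, scipy, OpenCV 4.12 (cv2) and the standard library are available. Lean on these libraries where they do the work, as an engineer would, in place of code of your own. Each camera call takes 0.05 s, during which the arm holds its last target. There are 200 camera calls.

## Working session

There is one attempt and no reset: what is moved stays moved. The work goes in short steps, Python scripts to look and compute and a tool call to move; the robot and the scene stay as the last step left them, time stands still between calls to the robot, and variables do not carry over. Pictures are saved under pics/ and viewed, about 12 in all and at most 16, crops included, and the job is handed in when it is done.

Besides the shell and the picture viewer there is one more tool, called after ">>>" as name(argument=value, ...), one argument or row to a line, values as JSON. move_arm: Moves the arm, as the interface text tells. Its arguments: {"type":"object","properties":{"rows":{"type":"array","items":{"type":"object","properties":{"gripper":{"type":"number"},"dp":{"type":"array","items":{"type":"number"}},"roll":{"type":"number"}}}}},"required":["rows"]}

```bash
mkdir -p pics; ls
cat > h.py <<'E'
import numpy as np, cv2
from rig import robot
def snap(cam,name,crop=None,scale=1):
    im=robot.read_camera(cam)
    cv2.imwrite(f'pics/{name}_full.png',im)
    if crop: x0,y0,x1,y1=crop; im=im[y0:y1,x0:x1]
    if scale!=1: im=cv2.resize(im,None,fx=scale,fy=scale,interpolation=cv2.INTER_CUBIC)
    cv2.imwrite(f'pics/{name}.png',im)
def w2p(cam,P,ci=None):
    ci=ci or robot.camera_info(cam)
    return cv2.projectPoints(np.float64(P).reshape(-1,3),np.float64(ci['rvec']),np.float64(ci['tvec']),np.float64(ci['camera_matrix']),np.float64(ci['distortion']))[0][:,0]
def p2w(cam,px,z,ci=None):
    ci=ci or robot.camera_info(cam)
    px=np.float64(px).reshape(-1,1,2); z=np.broadcast_to(z,len(px))
    u=cv2.undistortPoints(px,np.float64(ci['camera_matrix']),np.float64(ci['distortion']))[:,0]
    R=cv2.Rodrigues(np.float64(ci['rvec']))[0]; t=np.float64(ci['tvec']).ravel()
    c=-R.T@t; d=np.c_[u,np.ones(len(u))]@R
    return c+d*((z-c[2])/d[:,2])[:,None]
E
python3 - <<'E'
from h import *
for c in('scene','top'):
    snap(c,c+'0'); ci=robot.camera_info(c); R=cv2.Rodrigues(np.float64(ci['rvec']))[0]; print(c,-R.T@np.float64(ci['tvec']).ravel(),R[2],ci['camera_matrix'][0][0])
print(robot.get_obs())
E
```

```text
pics
scene [ 0.28579091 -0.54505517  0.43432152] [ 0.29968291  0.84467562 -0.44352367] 537.222360458294
top [0.44611725 0.25293382 1.32422219] [ 0.07354098 -0.00497383 -0.99727979] 612.8085237991678
{'time_s': 0.1, 'qpos': array([-1.15080288e+00,  1.16415074e-01,  1.44217947e+00,  1.96029780e-06,
        1.58399717e+00, -3.78057971e-02]), 'dq': array([-0.00075726, -0.00149552, -0.00138437, -0.00019127,  0.00114254,
       -0.00019731]), 'joint_efforts': array([ 1.57835952e-03, -7.33663130e+01, -6.33790541e+01, -3.58381203e-05,
        5.28323711e-03, -4.23214453e-05]), 'tcp_pos': array([ 0.29832505, -0.60550625,  0.40406318]), 'ee_rot': array([-2.80512980e-04,  8.49109740e-01, -5.28216244e-01, -4.13327770e-04]), 'contact_force': array([ 0.30998105,  0.06592034, -0.30569064]), 'wrist_torque': array([-0.00698183, -0.03838809,  0.02414198]), 'opening': 0.9956098364457889}
```

View pics/scene0.png

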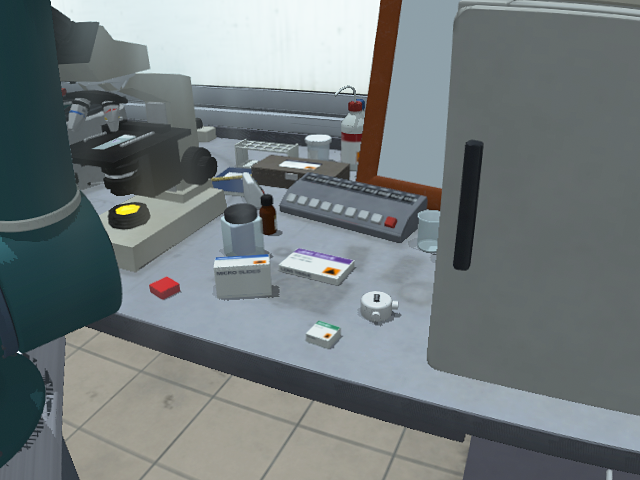

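View pics/top0.png

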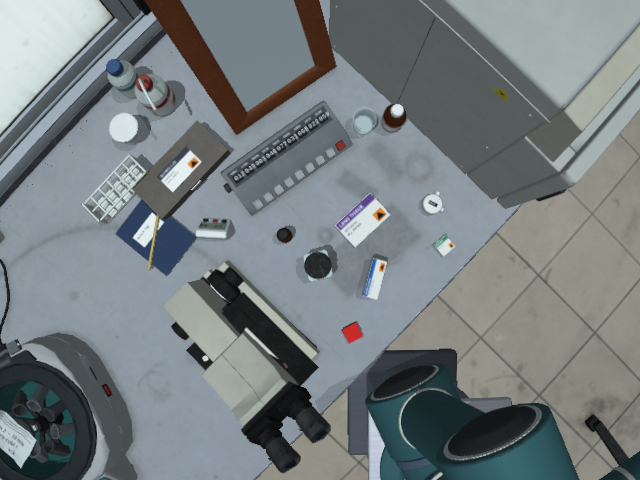

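The scene view shows the carton (243,277), the tissue pack (318,265), the white/green cover box (323,333), the jar (242,230) and the oil bottle (267,215).

In the top view:
- **Things to move:** carton (374,277), cover box (444,244), oil bottle (285,234), jar (318,264).
- **Fixed pack:** (362,220).
- **Bystanders:** stain bottle (394,117), beaker (365,121), tally counter (432,203), timer (214,228).

Possible mix-ups, all top-view pixels:
- **Cover box:** the red box at (352,332). I choose the white/green one at (444,244).
- **Oil bottle:** the stain bottle at (394,117), which has a white cap. I choose the black-capped one at (285,234).
- **Jar:** the beaker at (365,121). I choose the black-lidded one.

Next is a close crop to check these.

Run:
```python
from h import *
im=cv2.imread('pics/top0_full.png')
c=im[180:310,260:470]; cv2.imwrite('pics/c1.png',cv2.resize(c,None,fx=3.8,fy=3.8,interpolation=cv2.INTER_CUBIC))
N=dict(pack=(362,220,.013),carton=(374,277,.054),cover=(444,244,.014),red=(352,332,.014),oil=(285,234,.073),jar=(318,264,.086),stain=(397,110,.113),beaker=(365,121,.06),tally=(432,203,.026),timer=(214,228,.04),micro=(310,350,.05),key=(290,155,.04),edgeR=(520,205,0),edge2=(380,345,0),incub=(497,205,0),frame=(238,130,.0))
for k,(u,v,z) in N.items(): print(k,p2w('top',(u,v),z).round(3))
```

```text
pack [[0.547 0.17  0.013]]
carton [[0.425 0.149 0.054]]
cover [[ 0.493 -0.007  0.014]]
red [[0.307 0.195 0.014]]
oil [[0.515 0.332 0.073]]
jar [[0.453 0.265 0.086]]
stain [[0.762 0.101 0.113]]
beaker [[0.752 0.163 0.06 ]]
tally [[0.581 0.02  0.026]]
timer [[0.531 0.484 0.04 ]]
micro [[0.275 0.284 0.05 ]]
key [[0.685 0.322 0.04 ]]
edgeR [[ 0.577 -0.184  0.   ]]
edge2 [[0.277 0.134 0.   ]]
incub [[ 0.578 -0.131  0.   ]]
frame [[0.75  0.439 0.   ]]
```

View pics/c1.png

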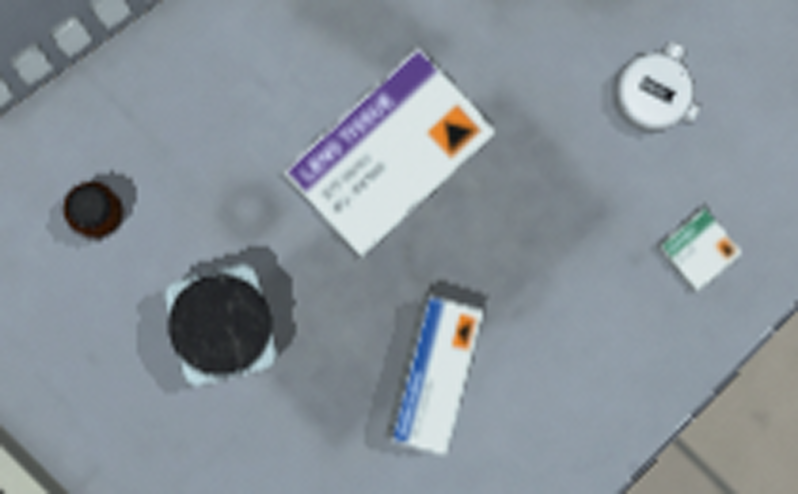

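The crop confirms the choices: white/green cover box at crop (699,248), pack (391,152), carton top (439,374), lid of the squarish jar (221,325), black-capped amber bottle (92,208). Now their poses.

```bash
cat >> h.py <<'E'
def rect(px,z,cam='top',ci=None):
    "centre, angle of long side, size, from 4 corners"
    P=p2w(cam,px,z,ci)[:,:2]; (c,s,a)=cv2.minAreaRect(np.float32(P*1000))
    w,h=s; a=a if w>h else a+90
    c=P.mean(0); return c.round(4), round(((np.radians(a)+np.pi/2)%np.pi)-np.pi/2,3), np.round(s,1)
E
python3 - <<'E'
from h import *
f=lambda L: np.float64(L)/3.8+[260,180]-.37
pk=rect(f([(421,48),(495,131),(362,256),(287,173)]),.013)
ca=rect(f([(435,293),(485,308),(444,455),(392,441)]),.054)
co=rect(f([(706,205),(742,248),(698,291),(657,247)]),.014)
print('pack',pk);print('carton',ca);print('cover',co)
print('oil',p2w('top',f([(92,208)]),.073),'jarlid',p2w('top',f([(221,325)]),.086))
print('jarbody',p2w('top',f([(250,265),(275,370),(190,383),(168,290)]),.07)[:,:2])
th=pk[1]; th=th-np.pi/2 if th>0 else th+np.pi/2   # pack x axis yaw
if abs(th)>np.pi/2: th-=np.pi*np.sign(th)
R=np.array([[np.cos(th),-np.sin(th)],[np.sin(th),np.cos(th)]])
print('th',th)
for n,l in dict(carton=(-.079,0),oil=(0,.098),jar=(.091,0)).items(): print(n,pk[0]+R@l)
o=robot.get_obs(); from scipy.spatial.transform import Rotation as Ro
q=o['ee_rot']; print(Ro.from_quat(np.r_[q[1:],q[0]]).as_matrix().round(3)); print(robot.grasp_offset)
E
```

```text
pack (array([0.5475, 0.1685]), np.float64(-0.831), array([ 63.1, 105.4]))
carton (array([0.4225, 0.1469]), np.float64(-0.298), array([29.4, 84. ]))
cover (array([ 0.4909, -0.0068]), np.float64(-0.832), array([34.2, 37.1]))
oil [[0.51432846 0.33406942 0.073     ]] jarlid [[0.45064677 0.26515118 0.086     ]]
jarbody [[0.48281398 0.24934367]
 [0.42619219 0.23655439]
 [0.41972328 0.2823087 ]
 [0.46983974 0.29363547]]
th 0.7397963267948966
carton [0.48915014 0.11524314]
oil [0.48143453 0.24088338]
jar [0.61471313 0.22984651]
[[ 0.442 -0.897 -0.   ]
 [-0.897 -0.442  0.001]
 [-0.001 -0.    -1.   ]]
0.1547
```

>>> move_arm(
  rows=[
    {"gripper": 1, "dp": [-3, 0, 0], "roll": 0},
    {"gripper": 1, "dp": [-5, 0, 0], "roll": 0},
    {"gripper": 1, "dp": [-5, 0, 0], "roll": 0},
    {"gripper": 1, "dp": [-5, 0, 0], "roll": 0},
    {"gripper": 1, "dp": [-5, 0, 0], "roll": 0},
    {"gripper": 1, "dp": [-3, 0, 0], "roll": 0},
    {"gripper": 1, "dp": [0, 0, 0], "roll": 0},
    {"gripper": 1, "dp": [0, 0, 0], "roll": 0},
  ],
)

```text
time_s: 0.9
tcp_pos: [0.1833, -0.372, 0.405]
ee_rot: [0.0, 0.849, -0.528, 0.001]
contact_force: [-0.3, 0.1, -0.4]
opening: 1.004
```

>>> move_arm(
  rows=[
    {"gripper": 1, "dp": [-0.3, -4.8, 0], "roll": -0.12},
    {"gripper": 1, "dp": [-0.3, -4.8, 0], "roll": -0.12},
    {"gripper": 1, "dp": [-0.3, -4.8, 0], "roll": -0.12},
    {"gripper": 1, "dp": [-0.3, -4.8, 0], "roll": -0.12},
    {"gripper": 1, "dp": [-0.3, -4.8, 0], "roll": -0.12},
    {"gripper": 1, "dp": [-0.3, -4.8, 0], "roll": -0.12},
    {"gripper": 1, "dp": [-0.3, -4.8, 0], "roll": -0.12},
    {"gripper": 1, "dp": [-0.3, -4.8, 0], "roll": -0.12},
    {"gripper": 1, "dp": [-0.3, -4.8, 0], "roll": -0.12},
    {"gripper": 1, "dp": [-0.3, -4.8, 0], "roll": -0.12},
    {"gripper": 1, "dp": [0, 0, 0], "roll": 0},
    {"gripper": 1, "dp": [0, 0, 0], "roll": 0},
  ],
)

```text
time_s: 2.1
tcp_pos: [0.4055, 0.0239, 0.4043]
ee_rot: [0.0, 0.999, 0.045, -0.001]
contact_force: [-0.4, -0.4, -0.0]
opening: 0.999
```

>>> move_arm(
  rows=[
    {"gripper": 1, "dp": [1, -5, 0], "roll": -0.1},
    {"gripper": 1, "dp": [1, -5, 0], "roll": -0.1},
    {"gripper": 1, "dp": [0, -3, 0], "roll": 0},
    {"gripper": 1, "dp": [0, 0, 0], "roll": 0},
    {"gripper": 1, "dp": [0, 0, 0], "roll": 0},
    {"gripper": 1, "dp": [0, 0, 0], "roll": 0},
  ],
)

```text
time_s: 2.7
tcp_pos: [0.403, 0.15, 0.4045]
ee_rot: [0.0, 0.99, 0.142, -0.0]
contact_force: [0.5, 0.8, 0.5]
opening: 1.001
```

Run:
```python
from h import *
ci=robot.camera_info('wrist'); snap('wrist','w1'); print(robot.get_obs()['tcp_pos'])
import pickle; pickle.dump(ci,open('w1.pkl','wb'))
R=cv2.Rodrigues(np.float64(ci['rvec']))[0]; print(-R.T@np.float64(ci['tvec']).ravel(),R[2])
```

```text
[0.40287572 0.14999842 0.4046061 ]
[0.3805713  0.22654146 0.37404569] [ 0.08829808 -0.29901971 -0.95015297]
```

View pics/w1.png

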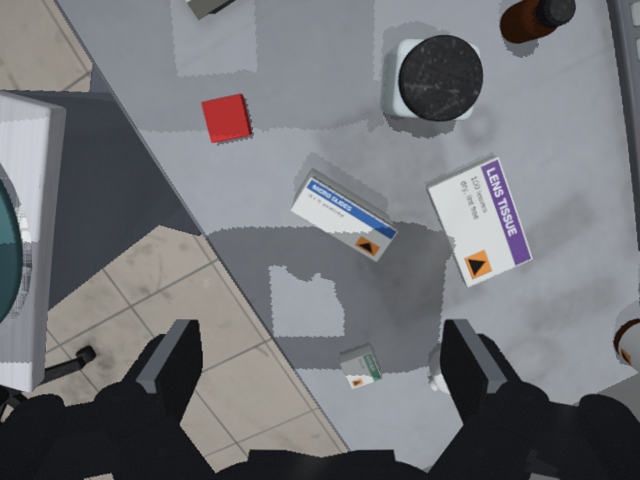

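The wrist view shows the pack (480,222), carton (345,217), jar (437,78), oil bottle (540,20), cover box (361,366) and red decoy (228,118). I'll enlarge the working region to read corners.

Run:
```python
import cv2
c=cv2.imread('pics/w1_full.png')[20:300,280:550]; cv2.imwrite('pics/c2.png',cv2.resize(c,None,fx=2.1,fy=2.1,interpolation=cv2.INTER_CUBIC))
```

```text
(no output)
```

View pics/c2.png

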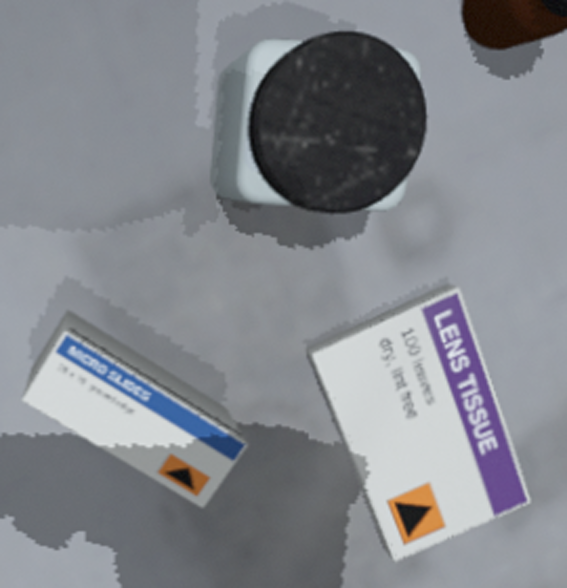

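Run:
```python
from h import *
import pickle; ci=pickle.load(open('w1.pkl','rb'))
f=lambda L: np.float64(L)/2.1+[280,20]-.26
pk=rect(f([(460,289),(530,503),(398,560),(314,355)]),.013,'wrist',ci)
ca=rect(f([(62,333),(246,445),(205,507),(22,398)]),.054,'wrist',ci)
co=rect([(372,345),(382,376),(353,388),(340,354)],.014,'wrist',ci)
print('pack',pk);print('carton',ca);print('cover',co)
print('jar',p2w('wrist',f([(338,122)]),.086,ci),p2w('wrist',f([(250,42),(415,42),(400,210),(240,200)]),.07,ci)[:,:2])
print('oilcap',p2w('wrist',[(557,8)],.073,ci))
for P in((.5475,.1685),(.615,.23)):
    pass
print(w2p('top',[(.615,.23,0),(.615,.23,.07)]))
```

```text
pack (array([0.5506, 0.1683]), np.float64(-0.842), array([ 65.1, 104. ]))
carton (array([0.4233, 0.1468]), np.float64(-0.27), array([29. , 82.4]))
cover (array([ 0.4908, -0.0029]), np.float64(-0.956), array([33.1, 43.4]))
jar [[0.45071693 0.26471017 0.086     ]] [[0.41901211 0.28149073]
 [0.47006349 0.29766756]
 [0.48469112 0.24668493]
 [0.43180922 0.2338797 ]]
oilcap [[0.51403196 0.3333599  0.073     ]]
[[333.53185699 189.44853038]
 [334.06461399 185.14981402]]
```

```bash
cat >> h.py <<'E'
from scipy.spatial.transform import Rotation as Ro
def go(x,y,z,yaw,cur=None):
    "tool-frame shift (cm) from the present pose to grasp point x,y,z, then roll (rad) to jaw yaw (mod pi)"
    if cur is None:
        o=robot.get_obs(); q=o['ee_rot']; M=Ro.from_quat(np.r_[q[1:],q[0]]).as_matrix()
        p=o['tcp_pos']+M[:,2]*robot.grasp_offset; cy=np.arctan2(M[1,0],M[0,0])
    else: p,cy=np.float64(cur[:3]),cur[3]
    d=np.float64([x,y,z])-p
    T=np.array([[np.cos(cy),np.sin(cy),0],[np.sin(cy),-np.cos(cy),0],[0,0,-1]])
    r=-(yaw-cy); r=(r+np.pi/2)%np.pi-np.pi/2
    print('dp cm',(T.T@d*100).round(2),'roll',round(r,3),'| from',p.round(4),round(cy,3))
    return (x,y,z,cy-r)
E
python3 - <<'E'
from h import *
for z in(0,.1,.2,.3,.35,.4): print(z,*[p2w('top',[q],z)[0,:2].round(3) for q in((317,350),(228,262),(330,425),(287,400),(232,270),(210,370))])
go(.4507,.265,.045,.26)
E
```

```text
0 [0.268 0.27 ] [0.46  0.461] [0.103 0.244] [0.159 0.336] [0.442 0.452] [0.225 0.503]
0.1 [0.281 0.268] [0.459 0.445] [0.129 0.244] [0.181 0.33 ] [0.442 0.437] [0.242 0.484]
0.2 [0.295 0.267] [0.458 0.429] [0.155 0.245] [0.203 0.323] [0.443 0.422] [0.258 0.465]
0.3 [0.308 0.266] [0.456 0.414] [0.181 0.246] [0.224 0.317] [0.443 0.407] [0.275 0.446]
0.35 [0.315 0.265] [0.456 0.406] [0.194 0.246] [0.235 0.314] [0.443 0.399] [0.283 0.437]
0.4 [0.322 0.265] [0.455 0.398] [0.207 0.246] [0.246 0.311] [0.443 0.392] [0.292 0.427]
dp cm [ 7.82 -9.7  20.49] roll 0.024 | from [0.4029 0.15   0.2499] 0.284
```

>>> move_arm(
  rows=[
    {"gripper": 1, "dp": [2.6, -3.2, 2], "roll": 0},
    {"gripper": 1, "dp": [2.6, -3.2, 2], "roll": 0},
    {"gripper": 1, "dp": [2.6, -3.3, 2], "roll": 0.024},
    {"gripper": 1, "dp": [0, 0, 3], "roll": 0},
    {"gripper": 1, "dp": [0, 0, 3], "roll": 0},
    {"gripper": 1, "dp": [0, 0, 3], "roll": 0},
    {"gripper": 1, "dp": [0, 0, 3], "roll": 0},
    {"gripper": 1, "dp": [0, 0, 2.5], "roll": 0},
    {"gripper": 1, "dp": [0, 0, 0], "roll": 0},
  ],
)

```text
time_s: 3.65
tcp_pos: [0.4494, 0.2648, 0.1965]
ee_rot: [0.001, 0.991, 0.13, -0.002]
contact_force: [0.5, 0.6, -0.3]
opening: 1.0
```

>>> move_arm(
  rows=[
    {"gripper": 0, "dp": [0, 0, 0], "roll": 0},
    {"gripper": 0, "dp": [0, 0, 0], "roll": 0},
    {"gripper": 0, "dp": [0, 0, 0], "roll": 0},
    {"gripper": 0, "dp": [0, 0, 0], "roll": 0},
    {"gripper": 0, "dp": [0, 0, 0], "roll": 0},
    {"gripper": 0, "dp": [0, 0, 0], "roll": 0},
    {"gripper": 0, "dp": [0, 0, 0], "roll": 0},
    {"gripper": 0, "dp": [0, 0, 0], "roll": 0},
  ],
)

```text
time_s: 4.45
tcp_pos: [0.4503, 0.2665, 0.2018]
ee_rot: [-0.0, 0.991, 0.131, 0.002]
contact_force: [0.4, -1.9, 8.4]
opening: 0.673
```

Run:
```python
from h import *
s=go(.4507,.265,.095,.26)
t=.736; P=np.array([.549,.1684]); R=np.array([[np.cos(t),-np.sin(t)],[np.sin(t),np.cos(t)]])
T={n:P+R@l for n,l in dict(carton=(-.079,0),oil=(0,.098),jar=(.091,0)).items()}; print(T)
s=go(*T['jar'],.095,-.835,s); print(robot.get_obs()['contact_force'],robot.get_obs()['opening'])
```

```text
dp cm [-0.04  0.16 -4.79] roll 0.003 | from [0.4507 0.2666 0.0471] 0.263
{'carton': array([0.49044838, 0.11536504]), 'oil': array([0.48320979, 0.24103366]), 'jar': array([0.61644554, 0.22949091])}
dp cm [15.1   7.69  0.  ] roll 1.095 | from [0.4507 0.265  0.095 ] 0.26
[ 0.3898953  -1.88513899  8.43560087] 0.6732142399123183
```

>>> move_arm(
  rows=[
    {"gripper": 0, "dp": [0, 0, -2], "roll": 0},
    {"gripper": 0, "dp": [0, 0, -3], "roll": 0},
    {"gripper": 0, "dp": [0, 0, -1], "roll": 0},
    {"gripper": 0, "dp": [2, 1, 0], "roll": 0},
    {"gripper": 0, "dp": [3, 1.5, 0], "roll": 0},
    {"gripper": 0, "dp": [3, 1.5, 0], "roll": 0},
    {"gripper": 0, "dp": [3, 1.5, 0], "roll": 0},
    {"gripper": 0, "dp": [2.5, 1.5, 0], "roll": 0},
    {"gripper": 0, "dp": [1.6, 0.7, 0], "roll": 0},
    {"gripper": 0, "dp": [0, 0, 0], "roll": 0},
  ],
)

```text
time_s: 5.45
tcp_pos: [0.6171, 0.2306, 0.259]
ee_rot: [0.0, 0.991, 0.13, -0.0]
contact_force: [-0.7, 0.6, -2.5]
opening: 0.67
```

>>> move_arm(
  rows=[
    {"gripper": 0, "dp": [0, 0, 0], "roll": 0.1},
    {"gripper": 0, "dp": [0, 0, 0], "roll": 0.12},
    {"gripper": 0, "dp": [0, 0, 0], "roll": 0.12},
    {"gripper": 0, "dp": [0, 0, 0], "roll": 0.12},
    {"gripper": 0, "dp": [0, 0, 0], "roll": 0.12},
    {"gripper": 0, "dp": [0, 0, 0], "roll": 0.12},
    {"gripper": 0, "dp": [0, 0, 0], "roll": 0.12},
    {"gripper": 0, "dp": [0, 0, 0], "roll": 0.12},
    {"gripper": 0, "dp": [0, 0, 0], "roll": 0.12},
    {"gripper": 0, "dp": [0, 0, 0], "roll": 0.035},
    {"gripper": 0, "dp": [0, 0, 0], "roll": 0},
  ],
)

```text
time_s: 6.55
tcp_pos: [0.6149, 0.2315, 0.2596]
ee_rot: [-0.0, 0.915, -0.404, -0.0]
contact_force: [0.1, -0.3, -1.5]
opening: 0.672
```

Run:
```python
from h import *
go(.6164,.2295,.047,-.835); print(robot.get_obs()['contact_force'],robot.get_obs()['opening'])
snap('wrist','w2')
```

```text
dp cm [0.25 0.02 5.79] roll 0.003 | from [0.6149 0.2315 0.1049] -0.832
[ 0.12474613 -0.34365279 -1.4782625 ] 0.6722004635808455
```

View pics/w2.png

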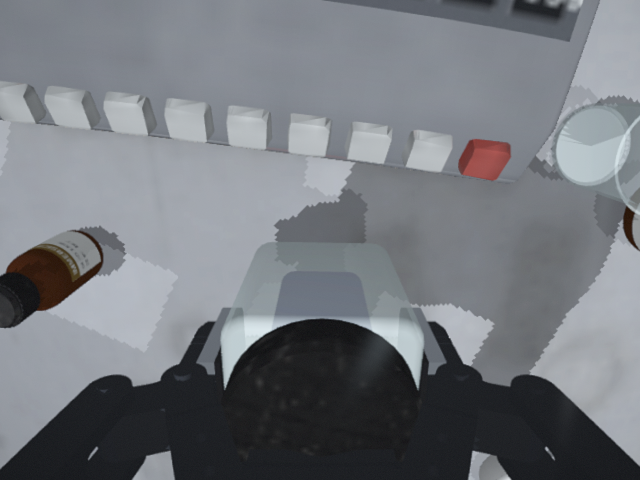

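The wrist view shows the jar held upright (320,370), clear of the keyboard edge (row ~150) and the beaker (605,145). I'll lower it and release.

>>> move_arm(
  rows=[
    {"gripper": 0, "dp": [0.25, 0, 1.5], "roll": 0},
    {"gripper": 0, "dp": [0, 0, 1.8], "roll": 0},
    {"gripper": 0, "dp": [0, 0, 1.2], "roll": 0},
    {"gripper": 0, "dp": [0, 0, 0.7], "roll": 0},
    {"gripper": 0, "dp": [0, 0, 0.4], "roll": 0},
    {"gripper": 0, "dp": [0, 0, 0.1], "roll": 0},
    {"gripper": 0, "dp": [0, 0, 0], "roll": 0},
  ],
)

```text
time_s: 7.3
tcp_pos: [0.6173, 0.2295, 0.203]
ee_rot: [-0.0, 0.915, -0.404, 0.0]
contact_force: [0.2, -0.1, -1.9]
opening: 0.674
```

>>> move_arm(
  rows=[
    {"gripper": 0.85, "dp": [0, 0, 0], "roll": 0},
    {"gripper": 0.95, "dp": [0, 0, 0], "roll": 0},
    {"gripper": 0.95, "dp": [0, 0, 0], "roll": 0},
    {"gripper": 0.95, "dp": [0, 0, 0], "roll": 0},
    {"gripper": 0.95, "dp": [0, 0, -2], "roll": 0},
    {"gripper": 0.95, "dp": [0, 0, -4], "roll": 0},
    {"gripper": 0.95, "dp": [0, 0, -4], "roll": 0},
    {"gripper": 0.95, "dp": [0, 0, -3], "roll": 0},
    {"gripper": 0.95, "dp": [0, 0, 0], "roll": 0},
  ],
)

```text
time_s: 8.2
tcp_pos: [0.6175, 0.2296, 0.3382]
ee_rot: [-0.002, 0.915, -0.404, 0.003]
contact_force: [0.7, 0.5, 0.8]
opening: 0.949
```

Run:
```python
from h import *
# oil: try a few jaw yaws
s=go(.514,.3337,.17,-.2); s=go(.514,.3337,.035,-.2,s); s=go(.4832,.241,.13,-.835,s)
```

```text
dp cm [-14.71   0.74   1.35] roll -0.632 | from [0.6185 0.23   0.1835] -0.832
dp cm [ 0.   0.  13.5] roll 0.0 | from [0.514  0.3337 0.17  ] -0.2
dp cm [-1.18  9.7  -9.5 ] roll 0.635 | from [0.514  0.3337 0.035 ] -0.2
```

>>> move_arm(
  rows=[
    {"gripper": 0.9, "dp": [-3, 0.1, 0], "roll": -0.1},
    {"gripper": 0.9, "dp": [0, 0, 0], "roll": -0.13},
    {"gripper": 0.9, "dp": [0, 0, 0], "roll": -0.14},
    {"gripper": 0.9, "dp": [0, 0, 0], "roll": -0.14},
    {"gripper": 0.9, "dp": [0, 0, 0], "roll": -0.12},
    {"gripper": 0.9, "dp": [0, 0, 0], "roll": 0},
  ],
)

```text
time_s: 8.8
tcp_pos: [0.5961, 0.251, 0.332]
ee_rot: [0.0, 0.995, -0.1, -0.0]
contact_force: [0.0, -1.0, 0.4]
opening: 0.896
```

Run:
```python
from h import *
s=go(.514,.3337,.17,-.2)
```

```text
dp cm [-9.68 -6.48  0.73] roll 0.0 | from [0.596  0.2509 0.1773] -0.2
```

>>> move_arm(
  rows=[
    {"gripper": 0.9, "dp": [-2.7, -1.8, 0], "roll": 0},
    {"gripper": 0.9, "dp": [-3, -2, 0], "roll": 0},
    {"gripper": 0.9, "dp": [-3, -2, 0.7], "roll": 0},
    {"gripper": 0.9, "dp": [-1, -0.7, 1.5], "roll": 0},
    {"gripper": 0.9, "dp": [0, 0, 3], "roll": 0},
    {"gripper": 0.9, "dp": [0, 0, 3], "roll": 0},
    {"gripper": 0.9, "dp": [0, 0, 3], "roll": 0},
    {"gripper": 0.9, "dp": [0, 0, 2], "roll": 0},
    {"gripper": 0.9, "dp": [0, 0, 1], "roll": 0},
    {"gripper": 0.9, "dp": [0, 0, 0], "roll": 0},
  ],
)

```text
time_s: 9.8
tcp_pos: [0.5141, 0.3337, 0.1891]
ee_rot: [0.001, 0.995, -0.102, -0.001]
contact_force: [0.5, 0.1, 0.3]
opening: 0.898
```

>>> move_arm(
  rows=[
    {"gripper": 0, "dp": [0, 0, 0], "roll": 0},
    {"gripper": 0, "dp": [0, 0, 0], "roll": 0},
    {"gripper": 0, "dp": [0, 0, 0], "roll": 0},
    {"gripper": 0, "dp": [0, 0, 0], "roll": 0},
    {"gripper": 0, "dp": [0, 0, 0], "roll": 0},
    {"gripper": 0, "dp": [0, 0, 0], "roll": 0},
    {"gripper": 0, "dp": [0, 0, 0], "roll": 0},
    {"gripper": 0, "dp": [0, 0, 0], "roll": 0},
    {"gripper": 0, "dp": [0, 0, 0], "roll": 0},
    {"gripper": 0, "dp": [0, 0, 0], "roll": 0},
  ],
)

```text
time_s: 10.8
tcp_pos: [0.5144, 0.3342, 0.192]
ee_rot: [-0.0, 0.995, -0.101, 0.001]
contact_force: [-1.9, -1.5, 6.0]
opening: 0.339
```

Run:
```python
from h import *
s=go(.4832,.241,.11,.736); print(robot.get_obs()['contact_force'],robot.get_obs()['opening'])
snap('scene','s2',(150,180,450,370),2)
```

```text
dp cm [-1.21  9.78 -7.27] roll -0.938 | from [0.5146 0.3344 0.0373] -0.202
[-1.85787075 -1.48848027  6.02752169] 0.33947359612805894
```

View pics/s2.png

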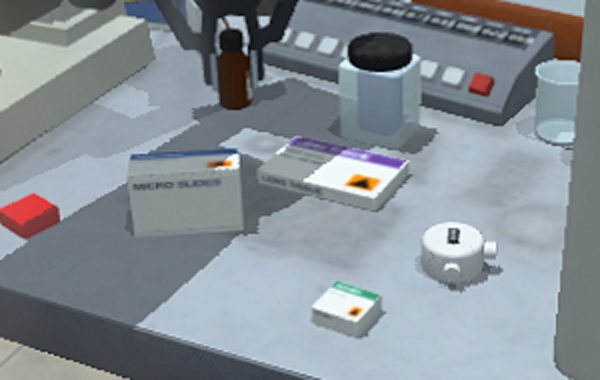

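The scene crop shows the jar upright behind the pack (380,95) and the amber bottle in the jaws (234,80). I'll lift the bottle and carry it over.

>>> move_arm(
  rows=[
    {"gripper": 0, "dp": [0, 0, -2], "roll": 0},
    {"gripper": 0, "dp": [0, 0, -3], "roll": 0},
    {"gripper": 0, "dp": [0, 0, -1.3], "roll": 0},
    {"gripper": 0, "dp": [-0.2, 1.8, 0], "roll": 0},
    {"gripper": 0, "dp": [-0.4, 3, 0], "roll": 0},
    {"gripper": 0, "dp": [-0.4, 3, 0], "roll": 0},
    {"gripper": 0, "dp": [-0.2, 2, 0], "roll": 0},
    {"gripper": 0, "dp": [0, 0, 0], "roll": -0.1},
    {"gripper": 0, "dp": [0, 0, 0], "roll": -0.12},
    {"gripper": 0, "dp": [0, 0, 0], "roll": -0.12},
    {"gripper": 0, "dp": [0, 0, 0], "roll": -0.12},
    {"gripper": 0, "dp": [0, 0, 0], "roll": -0.12},
  ],
)

```text
time_s: 12.05
tcp_pos: [0.4827, 0.2405, 0.2536]
ee_rot: [-0.0, 0.982, 0.19, 0.0]
contact_force: [0.2, -0.6, 0.4]
opening: 0.337
```

>>> move_arm(
  rows=[
    {"gripper": 0, "dp": [0, 0, 0], "roll": -0.12},
    {"gripper": 0, "dp": [0, 0, 0], "roll": -0.12},
    {"gripper": 0, "dp": [0, 0, 0], "roll": -0.11},
    {"gripper": 0, "dp": [0, 0, 0], "roll": 0},
    {"gripper": 0, "dp": [0, 0, 0], "roll": 0},
  ],
)

```text
time_s: 12.55
tcp_pos: [0.4827, 0.2405, 0.2536]
ee_rot: [-0.0, 0.935, 0.354, 0.0]
contact_force: [0.6, -0.6, 0.4]
opening: 0.334
```

Run:
```python
from h import *
s=go(.4832,.241,.037,.736); print(robot.get_obs()['contact_force'],robot.get_obs()['opening'])
```

```text
dp cm [ 0.07 -0.01  6.19] roll -0.011 | from [0.4828 0.2405 0.0989] 0.725
[ 0.63178344 -0.6036986   0.40025953] 0.334008910710041
```

>>> move_arm(
  rows=[
    {"gripper": 0, "dp": [0, 0, 1.5], "roll": 0},
    {"gripper": 0, "dp": [0, 0, 2], "roll": 0},
    {"gripper": 0, "dp": [0, 0, 1.5], "roll": 0},
    {"gripper": 0, "dp": [0, 0, 0.8], "roll": 0},
    {"gripper": 0, "dp": [0, 0, 0.4], "roll": 0},
    {"gripper": 0, "dp": [0, 0, 0], "roll": 0},
    {"gripper": 0, "dp": [0, 0, 0], "roll": 0},
  ],
)

```text
time_s: 13.25
tcp_pos: [0.4829, 0.2406, 0.192]
ee_rot: [0.0, 0.935, 0.356, 0.0]
contact_force: [-0.5, -1.2, 1.4]
opening: 0.334
```

>>> move_arm(
  rows=[
    {"gripper": 0.42, "dp": [0, 0, 0], "roll": 0},
    {"gripper": 0.55, "dp": [0, 0, 0], "roll": 0},
    {"gripper": 0.7, "dp": [0, 0, 0], "roll": 0},
    {"gripper": 0.7, "dp": [0, 0, 0], "roll": 0},
    {"gripper": 0.7, "dp": [0, 0, -1.5], "roll": 0},
    {"gripper": 0.7, "dp": [0, 0, -3], "roll": 0},
    {"gripper": 0.7, "dp": [0, 0, -4], "roll": 0},
    {"gripper": 0.7, "dp": [0, 0, -4], "roll": 0},
    {"gripper": 0.7, "dp": [0, 0, -3], "roll": 0},
    {"gripper": 0.7, "dp": [0, 0, 0], "roll": 0},
  ],
)

```text
time_s: 14.25
tcp_pos: [0.483, 0.2406, 0.3528]
ee_rot: [-0.0, 0.934, 0.356, 0.004]
contact_force: [0.0, -0.1, 0.3]
opening: 0.697
```

Run:
```python
from h import *
o=robot.get_obs();print(o['tcp_pos'],o['opening'])
# carton: jaws across the 31 mm side, long side yaw -.285
s=go(.4230,.1468,.15,-.285+np.pi/2); s=go(.4230,.1468,.036,-.285+np.pi/2,s); s=go(.4904,.1154,.1,.736,s)
snap('top','t2',(260,180,470,310),3.8)
```

```text
[0.48295295 0.24059815 0.3527828 ] 0.6972361191392401
dp cm [-10.83   2.98   4.81] roll -0.558 | from [0.484  0.2411 0.1981] 0.728
dp cm [ 0.   0.  11.4] roll 0.0 | from [0.423  0.1468 0.15  ] 1.286
dp cm [-1.12  7.35 -6.4 ] roll 0.55 | from [0.423  0.1468 0.036 ] 1.286
```

View pics/t2.png

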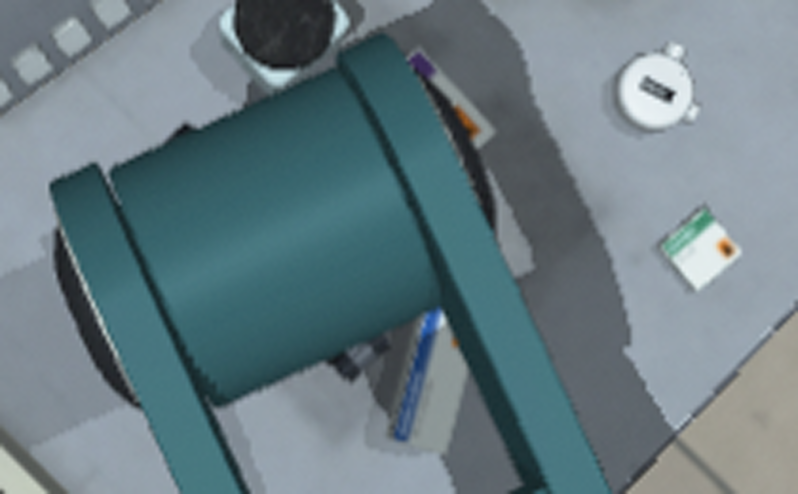

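>>> move_arm(
  rows=[
    {"gripper": 0.85, "dp": [-2.3, 0.5, 0], "roll": 0},
    {"gripper": 0.85, "dp": [-3.5, 1, 0], "roll": 0},
    {"gripper": 0.85, "dp": [-3.5, 1, 1], "roll": 0},
    {"gripper": 0.85, "dp": [-1.5, 0.5, 1], "roll": 0},
    {"gripper": 0.85, "dp": [0, 0, 1], "roll": -0.13},
    {"gripper": 0.85, "dp": [0, 0, 1], "roll": -0.15},
    {"gripper": 0.85, "dp": [0, 0, 0], "roll": -0.15},
    {"gripper": 0.85, "dp": [0, 0, 0], "roll": -0.128},
    {"gripper": 0.85, "dp": [0, 0, 0], "roll": 0},
    {"gripper": 0.85, "dp": [0, 0, 0], "roll": 0},
  ],
)

```text
time_s: 15.3
tcp_pos: [0.422, 0.1462, 0.3064]
ee_rot: [-0.0, 0.801, 0.598, -0.0]
contact_force: [-0.1, -0.3, -0.8]
opening: 0.847
```

Run:
```python
from h import *
s=go(.4230,.1468,.036,1.286)
```

```text
dp cm [ 0.09  0.09 11.57] roll -0.004 | from [0.4219 0.1462 0.1517] 1.282
```

>>> move_arm(
  rows=[
    {"gripper": 0.85, "dp": [0.1, 0.1, 2], "roll": 0},
    {"gripper": 0.85, "dp": [0, 0, 3], "roll": 0},
    {"gripper": 0.85, "dp": [0, 0, 3], "roll": 0},
    {"gripper": 0.85, "dp": [0, 0, 2.5], "roll": 0},
    {"gripper": 0.85, "dp": [0, 0, 1], "roll": 0},
    {"gripper": 0.85, "dp": [0, 0, 0], "roll": 0},
    {"gripper": 0, "dp": [0, 0, 0], "roll": 0},
    {"gripper": 0, "dp": [0, 0, 0], "roll": 0},
    {"gripper": 0, "dp": [0, 0, 0], "roll": 0},
    {"gripper": 0, "dp": [0, 0, 0], "roll": 0},
    {"gripper": 0, "dp": [0, 0, 0], "roll": 0},
    {"gripper": 0, "dp": [0, 0, 0], "roll": 0},
  ],
)

```text
time_s: 16.5
tcp_pos: [0.4237, 0.1471, 0.193]
ee_rot: [0.0, 0.8, 0.6, 0.001]
contact_force: [-1.3, -0.5, 6.7]
opening: 0.355
```

>>> move_arm(
  rows=[
    {"gripper": 0, "dp": [0, 0, 0], "roll": 0},
    {"gripper": 0, "dp": [0, 0, 0], "roll": 0},
    {"gripper": 0, "dp": [0, 0, 0], "roll": 0},
  ],
)

```text
time_s: 16.8
tcp_pos: [0.4237, 0.1471, 0.193]
ee_rot: [0.0, 0.8, 0.6, 0.001]
contact_force: [-1.9, -0.3, 6.4]
opening: 0.359
```

Run:
```python
from h import *
s=go(.4904,.1154,.08,.736)
```

```text
dp cm [-1.18  7.26 -4.17] roll 0.55 | from [0.424  0.1472 0.0383] 1.286
```

>>> move_arm(
  rows=[
    {"gripper": 0, "dp": [0, 0, -1.5], "roll": 0},
    {"gripper": 0, "dp": [0, 0, -2.5], "roll": 0},
    {"gripper": 0, "dp": [0, 0, -1], "roll": 0},
    {"gripper": 0, "dp": [-0.2, 1.3, 0], "roll": 0},
    {"gripper": 0, "dp": [-0.4, 2.3, 0], "roll": 0},
    {"gripper": 0, "dp": [-0.4, 2.3, 0], "roll": 0},
    {"gripper": 0, "dp": [-0.2, 1.4, 0], "roll": 0},
    {"gripper": 0, "dp": [0, 0, 0], "roll": 0.12},
    {"gripper": 0, "dp": [0, 0, 0], "roll": 0.15},
    {"gripper": 0, "dp": [0, 0, 0], "roll": 0.15},
    {"gripper": 0, "dp": [0, 0, 0], "roll": 0.13},
    {"gripper": 0, "dp": [0, 0, 0], "roll": 0},
  ],
)

```text
time_s: 18.0
tcp_pos: [0.4902, 0.1147, 0.2408]
ee_rot: [-0.0, 0.933, 0.359, -0.001]
contact_force: [-0.6, -0.1, -2.3]
opening: 0.358
```

Run:
```python
from h import *
s=go(.4904,.1154,.039,.736); print(robot.get_obs()['opening'])
```

```text
dp cm [ 0.08 -0.03  4.71] roll -0.002 | from [0.49   0.1147 0.0861] 0.734
0.3577251932861459
```

>>> move_arm(
  rows=[
    {"gripper": 0, "dp": [0.1, 0, 1.5], "roll": 0},
    {"gripper": 0, "dp": [0, 0, 1.7], "roll": 0},
    {"gripper": 0, "dp": [0, 0, 0.9], "roll": 0},
    {"gripper": 0, "dp": [0, 0, 0.5], "roll": 0},
    {"gripper": 0, "dp": [0, 0, 0.2], "roll": 0},
    {"gripper": 0, "dp": [0, 0, 0], "roll": 0},
    {"gripper": 0, "dp": [0, 0, 0], "roll": 0},
  ],
)

```text
time_s: 18.7
tcp_pos: [0.491, 0.1156, 0.1942]
ee_rot: [0.0, 0.933, 0.36, 0.0]
contact_force: [0.0, -0.3, -2.6]
opening: 0.355
```

>>> move_arm(
  rows=[
    {"gripper": 0.45, "dp": [0, 0, 0], "roll": 0},
    {"gripper": 0.6, "dp": [0, 0, 0], "roll": 0},
    {"gripper": 0.6, "dp": [0, 0, 0], "roll": 0},
    {"gripper": 0.6, "dp": [0, 0, 0], "roll": 0},
    {"gripper": 0.6, "dp": [0, 0, -1.5], "roll": 0},
    {"gripper": 0.6, "dp": [0, 0, -3], "roll": 0},
    {"gripper": 0.6, "dp": [0, 0, -4], "roll": 0},
    {"gripper": 0.6, "dp": [0, 0, -4], "roll": 0},
    {"gripper": 0.6, "dp": [0, 0, -3], "roll": 0},
    {"gripper": 0.6, "dp": [0, 0, 0], "roll": 0},
  ],
)

```text
time_s: 19.7
tcp_pos: [0.491, 0.1156, 0.3546]
ee_rot: [0.001, 0.933, 0.36, 0.004]
contact_force: [-0.6, -0.3, 0.3]
opening: 0.598
```

Run:
```python
from h import *
s=go(.491,-.006,.15,.736)
im=robot.read_camera('top'); im2=im[170:300,290:470]
cv2.imwrite('pics/t3_full.png',im); cv2.imwrite('pics/t3.png',cv2.resize(im2,None,fx=4.4,fy=4.4,interpolation=cv2.INTER_CUBIC))
```

```text
dp cm [-8.26  8.96  4.99] roll 0.0 | from [0.4921 0.1158 0.1999] 0.736
```

Run:
```python
from h import *
print(p2w('scene',[(429,364),(437,236)],0), p2w('top',[(497,206),(470,178)],0))
for r in (0,): print(p2w('top',np.float64([(60,240),(490,200),(360,40),(140,400)])/3.8+[260,180],.45))
```

```text
[[ 0.59354737 -0.10776383  0.        ]
 [ 0.79630195  0.19571754  0.        ]] [[ 0.57537443 -0.13124946  0.        ]
 [ 0.63803734 -0.0720002   0.        ]]
[[0.4813202  0.32123801 0.45      ]
 [0.49454567 0.1591641  0.45      ]
 [0.55573321 0.20732285 0.45      ]
 [0.42101258 0.29168751 0.45      ]]
```

View pics/t3.png

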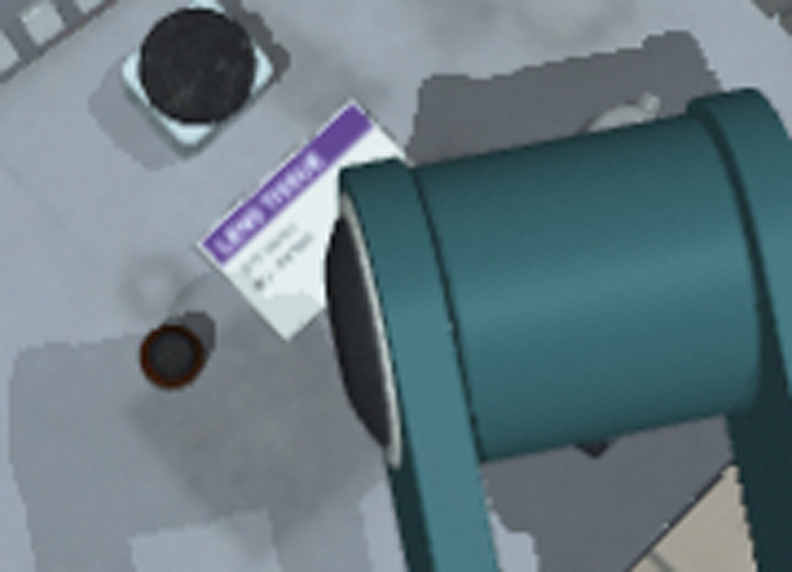

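The picture shows the oil bottle upright (171,355) off the pack's left end and the jar (197,67) behind the pack. The wrist's half-width is about 8 cm, so it clears the incubator corner at about (0.58,-0.12). I'll go over the cover box.

>>> move_arm(
  rows=[
    {"gripper": 0.6, "dp": [-1.8, 2, 0], "roll": 0},
    {"gripper": 0.6, "dp": [-2.2, 2.4, 0], "roll": 0},
    {"gripper": 0.6, "dp": [-2.2, 2.4, 0], "roll": 0},
    {"gripper": 0.6, "dp": [-1.5, 1.6, 0], "roll": 0},
    {"gripper": 0.6, "dp": [-0.6, 0.6, 1], "roll": 0},
    {"gripper": 0.6, "dp": [0, 0, 2], "roll": 0},
    {"gripper": 0.6, "dp": [0, 0, 1], "roll": 0},
    {"gripper": 0.6, "dp": [0, 0, 0], "roll": 0},
    {"gripper": 0.6, "dp": [0, 0, 0], "roll": 0},
  ],
)

```text
time_s: 20.65
tcp_pos: [0.4897, -0.0064, 0.3088]
ee_rot: [-0.0, 0.933, 0.36, -0.0]
contact_force: [0.2, -0.3, 0.5]
opening: 0.595
```

Run:
```python
from h import *
import pickle
ci=robot.camera_info('wrist'); pickle.dump(ci,open('w4.pkl','wb')); snap('wrist','w4')
go(.491,-.005,.012,.736)
```

```text
dp cm [ 0.18 -0.03 14.25] roll 0.001 | from [ 0.4899 -0.0064  0.1545] 0.737
```

View pics/w4.png

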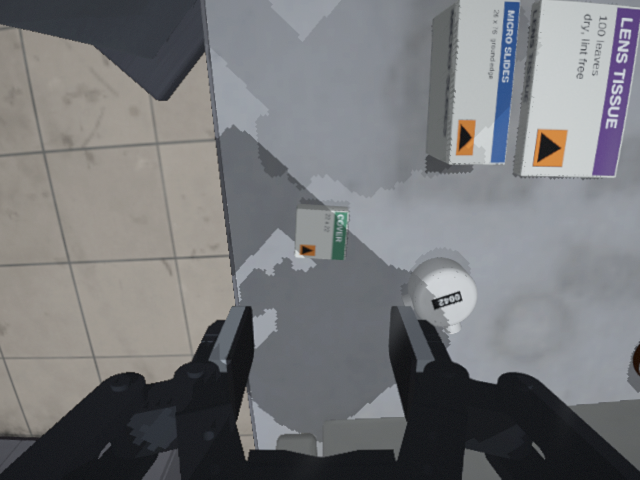

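Run:
```python
from h import *
import pickle
ci=pickle.load(open('w4.pkl','rb'))
c=[(298,207),(350,209),(345,261),(294,257)]
print(p2w('wrist',c,.014,ci)); r=rect(c,.014,'wrist',ci); print(r)
go(*r[0],.019,.736)
```

```text
[[ 0.46814692 -0.00449646  0.014     ]
 [ 0.49388347  0.01707282  0.014     ]
 [ 0.51609302 -0.01125529  0.014     ]
 [ 0.48882504 -0.03212555  0.014     ]]
(array([ 0.4917, -0.0077]), np.float64(-0.918), array([34.3, 36. ]))
dp cm [ 0.05  0.21 13.55] roll 0.001 | from [ 0.4899 -0.0064  0.1545] 0.737
```

>>> move_arm(
  rows=[
    {"gripper": 0.65, "dp": [0.05, 0.15, 2], "roll": 0.03},
    {"gripper": 0.65, "dp": [0, 0, 3], "roll": 0},
    {"gripper": 0.65, "dp": [0, 0, 3], "roll": 0},
    {"gripper": 0.65, "dp": [0, 0, 3], "roll": 0},
    {"gripper": 0.65, "dp": [0, 0, 1.8], "roll": 0},
    {"gripper": 0.65, "dp": [0, 0, 0.7], "roll": 0},
    {"gripper": 0.65, "dp": [0, 0, 0], "roll": 0},
  ],
)

```text
time_s: 21.4
tcp_pos: [0.4912, -0.0074, 0.1737]
ee_rot: [-0.0, 0.938, 0.346, -0.0]
contact_force: [-0.3, 0.4, 0.7]
opening: 0.652
```

>>> move_arm(
  rows=[
    {"gripper": 0.55, "dp": [0, 0, 0], "roll": 0},
    {"gripper": 0.45, "dp": [0, 0, 0], "roll": 0},
    {"gripper": 0.35, "dp": [0, 0, 0], "roll": 0},
    {"gripper": 0, "dp": [0, 0, 0], "roll": 0},
    {"gripper": 0, "dp": [0, 0, 0], "roll": 0},
    {"gripper": 0, "dp": [0, 0, 0], "roll": 0},
    {"gripper": 0, "dp": [0, 0, 0], "roll": 0},
  ],
)

```text
time_s: 22.1
tcp_pos: [0.4915, -0.0076, 0.1752]
ee_rot: [0.0, 0.938, 0.346, 0.001]
contact_force: [-2.7, 1.2, 8.2]
opening: 0.379
```

Run:
```python
from h import *
s=go(.491,-.007,.12,.70); print(robot.get_obs()['contact_force'],robot.get_obs()['opening'])
```

```text
dp cm [-0.02 -0.11 -9.95] roll 0.006 | from [ 0.4919 -0.0077  0.0205] 0.706
[-2.65558057  1.23423741  8.23478954] 0.3793207765129269
```

>>> move_arm(
  rows=[
    {"gripper": 0, "dp": [0, 0, -1.5], "roll": 0},
    {"gripper": 0, "dp": [0, 0, -3], "roll": 0},
    {"gripper": 0, "dp": [0, 0, -4], "roll": 0},
    {"gripper": 0, "dp": [0, 0, -3.5], "roll": 0},
    {"gripper": 0, "dp": [0, 0, 0], "roll": 0},
    {"gripper": 0, "dp": [0, 0, 0], "roll": 0},
  ],
)

```text
time_s: 22.7
tcp_pos: [0.491, -0.0076, 0.2954]
ee_rot: [0.001, 0.938, 0.346, 0.001]
contact_force: [0.9, -0.1, -0.7]
opening: 0.376
```

Run:
```python
from h import *
import pickle
ci=pickle.load(open('w4.pkl','rb'))
im=cv2.imread('pics/w4_full.png')
p=p2w('wrist',[(447,161),(507,163),(456,3),(520,3)],.054,ci)[:,:2]; print(p)
pk=p2w('wrist',[(516,174),(617,177),(537,3)],.013,ci)[:,:2]; print('pack',pk)
y=np.array([-np.sin(.736),np.cos(.736)]); print('carton centre',p[:2].mean(0)+.041*y, 'from grasp .491 .1156')
snap('wrist','w5')
s=go(.491,.1156,.12,.736); o=robot.get_obs(); print(o['opening'])
```

```text
[[0.50535605 0.07654604]
 [0.53026499 0.09822512]
 [0.45235028 0.13302749]
 [0.47539865 0.15563453]]
pack [[0.5572642  0.10602364]
 [0.60987744 0.15264473]
 [0.48992273 0.18180624]]
carton centre [0.49028605 0.11777313] from grasp .491 .1156
dp cm [ 8.   -9.37  1.94] roll -0.03 | from [ 0.4909 -0.0076  0.1394] 0.706
0.377268725264407
```

View pics/w5.png

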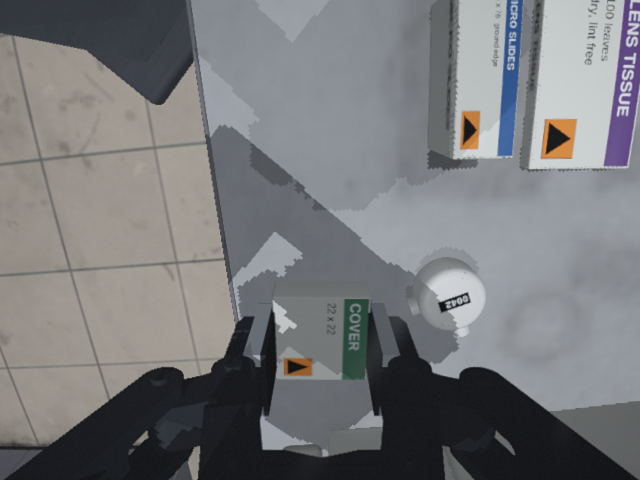

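Run:
```python
from h import *
p=p2w('wrist',[(273,297),(370,299),(366,380),(275,378)],.1329); print(p,p.mean(0))
print(np.degrees(0))
go(.4907,.1167,.14,.736)
```

```text
[[ 0.46772608 -0.00569258  0.1329    ]
 [ 0.49355522  0.01531978  0.1329    ]
 [ 0.51508294 -0.01011888  0.1329    ]
 [ 0.48883017 -0.03130597  0.1329    ]] [ 0.4912986  -0.00794941  0.1329    ]
0.0
dp cm [ 8.05 -9.48 -0.06] roll -0.03 | from [ 0.4909 -0.0076  0.1394] 0.706
```

>>> move_arm(
  rows=[
    {"gripper": 0, "dp": [1.6, -1.9, 0], "roll": 0},
    {"gripper": 0, "dp": [2.4, -2.8, 0], "roll": 0},
    {"gripper": 0, "dp": [2.4, -2.8, 0], "roll": 0},
    {"gripper": 0, "dp": [1.6, -1.9, 0], "roll": -0.03},
    {"gripper": 0, "dp": [0, 0, 0], "roll": 0},
    {"gripper": 0, "dp": [0, 0, 0], "roll": 0},
    {"gripper": 0, "dp": [0, 0, 0], "roll": 0},
  ],
)

```text
time_s: 23.45
tcp_pos: [0.4909, 0.1152, 0.2931]
ee_rot: [-0.0, 0.933, 0.359, -0.001]
contact_force: [0.7, -0.7, -0.8]
opening: 0.377
```

Run:
```python
from h import *
import pickle
go(.4907,.1167,.0755,.736)
ci=robot.camera_info('wrist'); pickle.dump(ci,open('w6.pkl','wb')); snap('wrist','w6')
```

```text
dp cm [ 0.1  -0.11  6.29] roll -0.001 | from [0.4907 0.1152 0.1384] 0.735
```

View pics/w6.png

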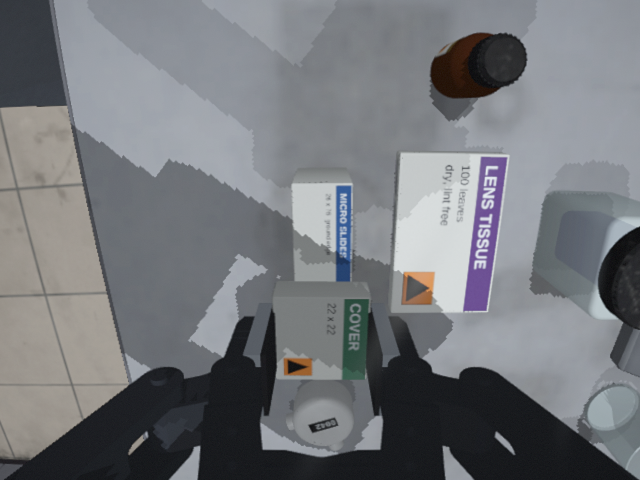

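The wrist view shows the cover box held over the carton. The carton's far end has top corners (292,183) and (353,185). The pack corners are (399,152), (508,154), (487,312), (390,312), the oil cap is at (498,59) and the jar on the right.

Run:
```python
from h import *
import pickle
ci=pickle.load(open('w6.pkl','rb'))
pk=rect([(399,152),(508,154),(487,312),(390,312)],.013,'wrist',ci); print(pk)
p=p2w('wrist',[(292,183),(353,185)],.054,ci)[:,:2]; d=p[1]-p[0]; a=np.arctan2(d[1],d[0]); print(p,a)
y=np.array([-np.sin(.736),np.cos(.736)]); c=p.mean(0)-.041*y; print('carton',c)
oil=p2w('wrist',[(498,59)],.073,ci)[0,:2]
jar=p2w('top',[(197/4.4+290-.4,67/4.4+170-.4)],.086)[0,:2]
R=np.array([[np.cos(.736),-np.sin(.736)],[np.sin(.736),np.cos(.736)]])
for P in(pk[0],(.549,.1684)): print([(R.T@(q-P)).round(4) for q in(c,oil,jar)])
go(*c,.076,.736)
```

```text
(array([0.5491, 0.168 ]), np.float64(-0.835), array([ 65.7, 105.3]))
[[0.45206563 0.13633309]
 [0.47539174 0.15608671]] 0.7026602682970732
carton [0.49125316 0.11582235]
[array([-0.0779,  0.0002]), array([-0.003 ,  0.0992]), array([0.0891, 0.0025])]
[array([-0.0781, -0.0002]), array([-0.0032,  0.0988]), array([0.0889, 0.0021])]
dp cm [ 0.08 -0.03  6.26] roll -0.001 | from [0.4908 0.1151 0.1386] 0.735
```

>>> move_arm(
  rows=[
    {"gripper": 0, "dp": [0.08, -0.06, 2], "roll": 0},
    {"gripper": 0, "dp": [0, 0, 2], "roll": 0},
    {"gripper": 0, "dp": [0, 0, 1.3], "roll": 0},
    {"gripper": 0, "dp": [0, 0, 0.6], "roll": 0},
    {"gripper": 0, "dp": [0, 0, 0.3], "roll": 0},
    {"gripper": 0, "dp": [0, 0, 0.1], "roll": 0},
    {"gripper": 0, "dp": [0, 0, 0], "roll": 0},
    {"gripper": 0, "dp": [0, 0, 0], "roll": 0},
  ],
)

```text
time_s: 24.3
tcp_pos: [0.4913, 0.1168, 0.2313]
ee_rot: [0.0, 0.933, 0.36, 0.0]
contact_force: [1.0, 0.1, 0.9]
opening: 0.38
```

>>> move_arm(
  rows=[
    {"gripper": 0.42, "dp": [0, 0, 0], "roll": 0},
    {"gripper": 0.5, "dp": [0, 0, 0], "roll": 0},
    {"gripper": 0.6, "dp": [0, 0, 0], "roll": 0},
    {"gripper": 0.65, "dp": [0, 0, 0], "roll": 0},
    {"gripper": 0.65, "dp": [0, 0, 0], "roll": 0},
    {"gripper": 0.65, "dp": [0, 0, -1.5], "roll": 0},
    {"gripper": 0.65, "dp": [0, 0, -3], "roll": 0},
    {"gripper": 0.65, "dp": [0, 0, -4], "roll": 0},
    {"gripper": 0.65, "dp": [0, 0, -4], "roll": 0},
    {"gripper": 0.65, "dp": [0, 0, -4], "roll": 0},
    {"gripper": 0.65, "dp": [0, 0, 0], "roll": 0},
  ],
)

```text
time_s: 25.4
tcp_pos: [0.4911, 0.1168, 0.4028]
ee_rot: [0.001, 0.933, 0.36, 0.004]
contact_force: [0.4, -0.0, -1.9]
opening: 0.647
```

Run:
```python
from h import *
go(.49,-.05,.25,.736); print(robot.get_obs()['opening'])
```

```text
dp cm [-11.39  12.22  -0.19] roll 0.0 | from [0.4924 0.117  0.2481] 0.736
0.64663220907665
```

>>> move_arm(
  rows=[
    {"gripper": 0.65, "dp": [-2, 0.7, 0], "roll": 0},
    {"gripper": 0.65, "dp": [-4, 1.4, 0], "roll": 0},
    {"gripper": 0.65, "dp": [-4, 1.4, 0], "roll": 0},
    {"gripper": 0.65, "dp": [-4, 1.4, 0], "roll": 0},
    {"gripper": 0.65, "dp": [-3, 1, 0], "roll": 0},
    {"gripper": 0.65, "dp": [-1, 0.3, 0], "roll": 0},
    {"gripper": 0.65, "dp": [0, 0, 0], "roll": 0},
    {"gripper": 0.65, "dp": [0, 0, 0], "roll": 0},
  ],
)

```text
time_s: 26.2
tcp_pos: [0.3996, -0.0496, 0.3961]
ee_rot: [-0.0, 0.933, 0.36, 0.0]
contact_force: [0.2, 0.6, 0.3]
opening: 0.648
```

Run:
```python
from h import *
snap('top','t7',(280,90,470,260),4)
a=cv2.imread('pics/top0_full.png')
```

```text
(no output)
```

View pics/t7.png

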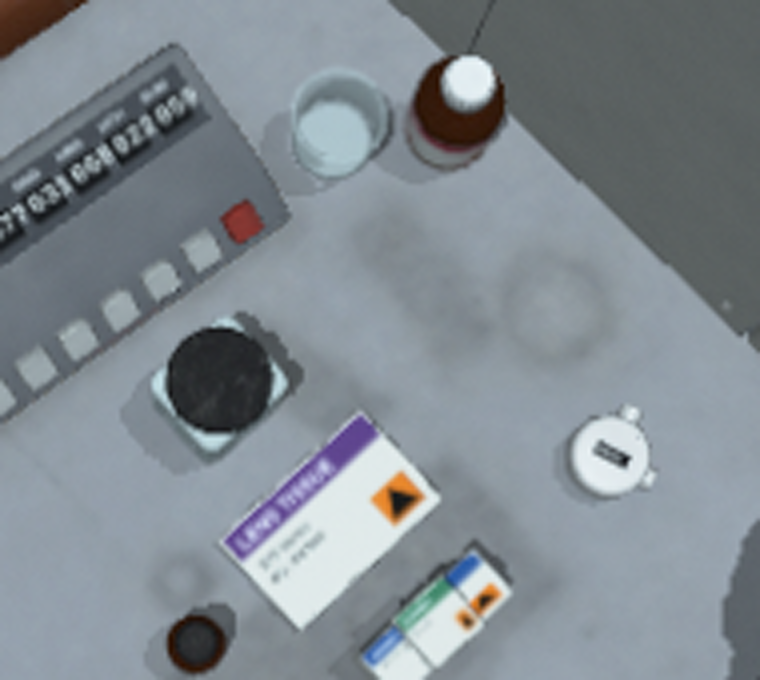

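Run:
```python
from h import *
f=lambda L: np.float64(L)/4+[280,90]-.375
R=np.array([[np.cos(.736),-np.sin(.736)],[np.sin(.736),np.cos(.736)]]); P=np.array([.549,.1682])
co=rect(f([(447,574),(483,612),(435,665),(397,628)]),.068); e=p2w('top',f([(477,550),(512,593)]),.054)[:,:2].mean(0)
c=e+.041*R[:,1]; print(co,c,'cover in carton',R.T@(co[0]-c),'carton in pack',R.T@(c-P))
print('oil',R.T@(p2w('top',f([(196,642)]),.073)[0,:2]-P),'jar',R.T@(p2w('top',f([(219,379)]),.086)[0,:2]-P))
a=cv2.imread('pics/top0_full.png'); b=cv2.imread('pics/t7_full.png')
for n,(x,y,w,h) in dict(stain=(375,95,40,45),beaker=(348,102,32,36),tally=(415,185,35,35),timer=(190,210,50,35)).items():
    r=cv2.matchTemplate(b,a[y:y+h,x:x+w],cv2.TM_CCOEFF_NORMED); m=cv2.minMaxLoc(r); print(n,m[3][0]-x,m[3][1]-y,round(m[1],2))
o=robot.get_obs(); print(o['time_s'],abs(o['dq']).max())
```

```text
(array([0.4911, 0.1169]), np.float64(-0.764), array([27.2, 38.6])) [0.48887136 0.11710541] cover in carton [ 0.00151388 -0.00164839] carton in pack [-0.07886619  0.00249682]
oil [-0.0002232   0.10089111] jar [0.08974119 0.00161109]
stain 0 0 1.0
beaker 0 0 1.0
tally 0 0 1.0
timer 0 0 1.0
26.25 0.011193188352194133
```

All positions are within tolerance and the bystanders have not moved, so I'm handing in.

```bash
python3 -c "
from rig import robot
print(robot.sign_off())"
```

```text
the job is handed in; nothing more can be done
None
```

The layout is set out and handed in at 26 s of the 96 s allowed. The last top-camera check put every item within its tolerance. No verdict was reported.

I moved the jar behind the pack, the oil bottle off its left end and the carton in front, then set the white/green cover-slip box on the carton. The red look-alike was left alone.

| Item | Measured in the frame of | x (mm) | y (mm) | Allowed x (mm) | Allowed y (mm) |
|---|---|---|---|---|---|
| Carton | pack | -79 | 2 | -94 to -64 | -15 to 15 |
| Oil bottle | pack | 0 | 101 | -15 to 15 | 83 to 113 |
| Jar | pack | 90 | 2 | 75 to 107 | -15 to 15 |
| Cover box | carton | 2 | -2 | -10 to 10 | -12 to 12 |

- **Carton angle:** it is parallel to the pack to about 0.03 rad against the 0.14 allowed, measured from the wrist picture before the cover box went on.
- **Bystanders:** template matching against the first picture showed no shift in the stain bottle, beaker, tally counter or timer.
- **Arm:** it was drawn back clear of everything, with no contact force.
- **Disagreements:** the wrist and top cameras differed by about 3 mm on the oil bottle's x. My corner picks of the cover box were rough (27 x 39 mm read for a 35 x 34 mm box). Neither brings anything near its limit.
- **Not measured:** heights and tilts were judged only by eye in the pictures, where everything looked upright and flat.

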